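Snap the fuse link into its base and switch the isolator on

ROBOT

A 6-joint arm with a two-finger parallel gripper is mounted at the origin on a cart in front of the work surface, level with it; the furniture and walls round the work are solid. World frame = base frame: x ahead of the robot, y to its left, z up, the work surface at z = 0. Lengths are in mm, angles in rad, forces in N, time in s.
With the tool pointing down it reaches from about 350 to 775 mm from the base axis. Payload 7.3 kg.
Tool frame: the origin (TCP) lies on the centre line of the jaws, within the pads' length; the fingertips stand 17 mm ahead of it and the grasp point (between the pads) lies 2 mm behind it; z points along the fingers, y is the line along which they close (so a half turn about z gives the same grasp; the last joint's range is limited). The gripper opens to 92 mm and grips with 3 to 60 N. Pads are 19 mm wide; open, the fingers measure 130 mm over their backs; the gripper's body (75 mm by 190 mm) begins 47 mm behind the grasp point.
Start: joints at [1.126, 0.342, 1.524, -0, 1.275, -0.146], TCP at [154.531, 501.76, 243.741] pointing down, gripper open.
Joint ranges: [-2.53, 2.53], [-0.77, 2.02], [0.04, 2.7], [-1, 4.14], [0.28, 2.66], [-3.11, 3.11]. Speed limits (rad/s): [2.57, 2.57, 3.14, 3.14, 3.14, 3.14].

INTERFACE

Orientations are given as [roll, pitch, yaw] about the fixed x, y, z axes, in that order (R = Rz(yaw) Ry(pitch) Rx(roll)).
In Python, from plant import bot gives the robot as it stands. The module is installed in compiled form; this text tells all that it offers.
- The arm moves only by the shell command python3 -m pendant 'ROWS'. ROWS is JSON, a list of rows, each a list of 3 entries, a list of its own where there are three numbers: the shift along the world's x, y, z as a fraction of full scale, then the turn, a rotation vector about the world's x, y, z as a fraction of full scale, then the opening, from -1 (shut) to 1 (fully open), so that 0 is half open. In form: [[[tx, ty, tz], [rx, ry, rz], claw], ...]. A call has exactly 10 rows; each row shifts and turns the commanded pose from where the row before left it; what a row does not reach is not made up. Full scale, the value 1, is 30 mm for a shift and 0.12 rad for a turn. A row lasts 1/12 s, in which the tool goes at most 41.7 mm and 7.16 degrees, less where a joint would pass 70% of its speed; a pose out of reach is approached as far as the arm can. A call with a number of a shift or a turn outside -1 to 1 is refused whole. A call with a gripper value outside its range is refused whole. The fingers move at their own pace and stop on an object; the grip force is fixed at half the most. Time passes only in rows, so rows that do not move let the fingers close, or fill a call up. It gives the time, the measured TCP pose, the force, the opening and the grip force at its end, in the units of the state.
- bot.get_obs(): the state, without advancing time (a new reading comes with each control period).
- bot.capture(name): name is "scene" or "side" or "wrist"; returns the picture (384x512x3 uint8, blue, green, red); there is no depth.
- bot.camera_params(name): a dict with "fovy" (degrees; the focal length in pixels is half the picture's height over the tangent of half this angle, whatever the lens; pixels are square), "cx", "cy" (the principal point, pixels), "camera_from_world" (4x4, takes a point from world to camera coordinates). Camera axes: x right, y down, z forward; pixel columns grow to the right and rows downward; lengths in mm; the calibration is good to about 2 mm. The wrist camera is an equidistant fisheye: a pixel r from the principal point sees the ray r / f radians off the axis. A picture is of the moment at which its call begins: read the wrist's pose just before it. camera_params takes no time and is no camera call; for the wrist camera it gives the pose at the moment of the call.
- bot.close_job(): hands the job in; it is judged then, once.
The state is a dict: "time": time; "joint_positions": joint angles; "dq": joint speeds; "tau": joint torques, N m; "tool_pos": TCP position; "tcp_rot": TCP orientation; "contact_force": force on the tool from outside, world axes, zero at the start; "moment": the same for the moment, N m; "grip_width": finger opening in mm; "finger_force": force on a finger pad.
Only numpy, scipy, OpenCV 4.12 (cv2) and the standard library are available. Lean on these libraries where they do the work, as an engineer would, in place of code of your own. Each camera call takes 0.05 s, during which the arm holds its last target. There are 200 camera calls.

TASK

The fuse base on the bench is empty and its isolator lever is off, leaning towards the robot. Carry the long fuse link over (the short one does not span the two spring clips), press it down until both ends have snapped fully home in the clips, let go of it, and only then swing the isolator lever fully over to the other side. Do not drop the long link, and leave the short link, the screwdriver and the solder reel where they are.

Things in the scene. Friction and masses are not known exactly. Their poses are not given: they have to be found in the camera images.
- long_link_mid (a point): Centre of the long fuse link, the one to fit: white square ceramic body 70 mm long, 34 x 34 mm in section, with a round steel ferrule (22 mm diameter, 27 mm long) on each end; 124 mm long in all, 0.14 to 0.28 kg. It lies flat, its length along its own y axis, z up, centre 17 mm above the bench. Grip across the 34 mm body. Either end may go in either clip.
- long_link_end_a (a point): Point on the long link's axis, 48 mm from its centre towards its own -y: the middle of the part of that ferrule which a clip holds. Axes as the link's.
- long_link_end_b (a point): The same on the other ferrule, 48 mm towards the link's own +y.
- fuse_base: Fuse base, fixed to the bench; origin on the bench under the middle between its two clips. Its y axis runs from clip to clip and on to the isolator, x across, z up. A grey plate 90 mm across and 14 mm thick reaches from 86 mm to -y to 140 mm to +y of the origin. Between the clips 78 mm are clear above the plate, for the link's 70 mm body and the fingers beside it.
- clip_seat (a point): Where the long link's centre is once fully home: 55 mm above the fuse base's origin, axes as the base's. The link's y axis then lies along the base's y axis, either way round. A ferrule that only stands on the clip lips has its axis about 17 mm above this height.
- clip_a (a point): Seat point of the clip on the -y side, 48 mm from clip_seat, at the height of a seated ferrule's axis. A brass clip, 16 mm long along y: two upright sprung leaves, inner faces 15 mm to either side, with rounded lips 9 mm above this point, 17 mm apart, flaring out to about 20 mm above it. About 12 N (9 to 16) down on the link spreads the lips of both clips; past them it snaps onto hard pedestals 11 mm below.
- clip_b (a point): The same for the clip on the +y side, 48 mm from clip_seat, the one nearer the isolator.
- isolator (a joint): Isolator lever, rad: 0 fully off (leaning 0.5 rad to the base's -x side, the robot's side), 1.0 fully on (leaning 0.5 rad to +x). Its axis runs along the base's y direction, 112 mm to +y of the base's origin and 36 mm above the bench; it starts between 0 and 0.2, moves with about 1 N at the knob and stays where it is left.
- isolator_tip (a point): Centre of the round black knob (26 mm diameter) at the top of the lever, 70 mm from the lever's axis. The lever's rod is 10 mm thick; it stands on a black block 50 mm along y, 70 mm across, its top 39 mm above the bench.
- short_link_mid (a point): Centre of the other, short fuse link, to be left alone: same 34 x 34 mm section and ferrules, body 36 mm, 90 mm long in all, length along its own y. The two links lie on the bench on the robot's right and may have changed places.
- driver_a: Small screwdriver, 156 mm long, lying on the bench to the left of the fuse base; origin under its middle. A bystander.
- reel: Solder reel, 61 mm diameter, 38 mm high, standing farther back on the bench; origin under its centre. A bystander.
Mind the look-alikes: they are no part of the job. What is shaped like the part that bears long_link_mid but orange is not meant.

How it is judged (in metres and radians):
On the way, in this order (a step that is already met when the one before it is completed fails the run):
1. the long link is snapped home in both clips (z of long_link_end_a in the frame of clip_seat between -0.004 and 0.004 m and x of long_link_end_a in the frame of clip_seat between -0.004 and 0.004 m and z of long_link_end_b in the frame of clip_seat between -0.004 and 0.004 m and x of long_link_end_b in the frame of clip_seat between -0.004 and 0.004 m and y of long_link_mid in the frame of clip_seat between -0.009 and 0.009 m), for 0.2 s.
2. the isolator lever is fully over on the far side, with the link home and released (all of step 1 and value of joint isolator above 0.85 rad and contact force between the fingers and long_link below 0.1 N), for 0.2 s.
At the end, for the whole second after the job is handed in: The long link is released and at rest fully home: both ferrules within 4 mm of the seat in height and sideways, the link within 9 mm of the middle along its length; the isolator lever is beyond 0.85 of its 1.0 rad; the short link, the screwdriver and the reel are within 40 mm of where they were (all of step 1 and value of joint isolator above 0.85 rad and linear speed of long_link below 0.02 m/s and velocity of joint isolator below 0.05 rad/s and distance of each of short_link_mid, driver_a, reel from where it was at the start of the episode below 0.04 m); the robot touches nothing.
It fails at once if the isolator is swung past its middle while the long link is not home (value of joint isolator above 0.55 rad and not (z of long_link_end_a in the frame of clip_seat between -0.004 and 0.004 m and x of long_link_end_a in the frame of clip_seat between -0.004 and 0.004 m and z of long_link_end_b in the frame of clip_seat between -0.004 and 0.004 m and x of long_link_end_b in the frame of clip_seat between -0.004 and 0.004 m and y of long_link_mid in the frame of clip_seat between -0.009 and 0.009 m)).
It fails at once if the long link is dropped (free of the fingers and faster than 0.6 m/s) (contact force between the fingers and long_link below 0.1 N and linear speed of long_link above 0.6 m/s).
It fails at once if the short link is moved more than 40 mm (distance of short_link_mid from where it was at the start of the episode above 0.04 m).
It fails at once if the screwdriver is moved more than 40 mm (distance of driver_a from where it was at the start of the episode above 0.04 m).
It fails at once if the solder reel is moved more than 40 mm (distance of reel from where it was at the start of the episode above 0.04 m).
It also fails if it takes over 51 s, if anything falls off the work surface, if the arm or the gripper's body presses on something with over 40 N, if the wrist force passes 120 N, or if a joint passes its speed limit or range.

## Working session

There is one attempt and no reset: what is moved stays moved. The work goes in short steps, Python scripts to look and compute and a shell command to move; the robot and the scene stay as the last step left them, time stands still between calls to the robot, and variables do not carry over. Pictures are saved under pics/ and viewed, at most 10 in all, crops included, and the job is handed in when it is done.

```bash
mkdir -p pics; cat > h.py <<'E'
import numpy as np, cv2
from plant import bot
def snap(n,f):
    p=bot.camera_params(n); im=bot.capture(n); cv2.imwrite(f'pics/{f}.png',im); np.save(f'pics/{f}.npy',p,allow_pickle=True); return im,p
def load(f): return cv2.imread(f'pics/{f}.png'), np.load(f'pics/{f}.npy',allow_pickle=True).item()
def ray(p,u,v,fish=False):
    f=192/np.tan(np.radians(p['fovy'])/2); x,y=(u-p['cx']),(v-p['cy'])
    if fish:
        r=np.hypot(x,y)+1e-9; a=r/f; d=np.array([x/r*np.sin(a),y/r*np.sin(a),np.cos(a)])
    else: d=np.array([x/f,y/f,1.])
    T=np.array(p['camera_from_world']); R=T[:3,:3]; return -R.T@T[:3,3], R.T@d/np.linalg.norm(d)
def onz(p,u,v,z,fish=False):
    o,d=ray(p,u,v,fish); return o+d*(z-o[2])/d[2]
def tri(*rays):
    A=sum(np.eye(3)-np.outer(d,d) for o,d in rays); b=sum((np.eye(3)-np.outer(d,d))@o for o,d in rays); return np.linalg.solve(A,b)
def proj(p,X,fish=False):
    T=np.array(p['camera_from_world']); c=T[:3,:3]@np.array(X)+T[:3,3]; f=192/np.tan(np.radians(p['fovy'])/2)
    if fish:
        r=np.hypot(c[0],c[1]); a=np.arctan2(r,c[2]); return p['cx']+f*a*c[0]/r,p['cy']+f*a*c[1]/r
    return p['cx']+f*c[0]/c[2],p['cy']+f*c[1]/c[2]
E
python3 - <<'E'
from h import *
np.set_printoptions(precision=3,suppress=True)
ims=[]
for n in ['scene','side','wrist']:
    im,p=snap(n,n+'0'); ims.append(im)
    T=np.array(p['camera_from_world']); print(n,p['fovy'],p['cx'],p['cy'],-T[:3,:3].T@T[:3,3],T[2,:3])
cv2.imwrite('pics/all0.png',np.vstack([np.hstack([cv2.resize(i,(400,300)) for i in ims[:2]]),np.hstack([cv2.resize(ims[2],(400,300)),np.zeros((300,400,3),np.uint8)])]))
print(bot.get_obs())
E
```

```text
scene 46.04417896849177 253.17775960070122 192.47355840886905 [-459.48  -824.75   970.946] [ 0.625  0.563 -0.541]
side 55.59160544308986 259.61919469691975 193.9398871819245 [ -40.275 -974.443  705.309] [ 0.404  0.8   -0.443]
wrist 65.70646984690485 258.6149267089407 191.37243161567852 [ 74.389 527.004 383.683] [ 0.291 -0.091 -0.952]
{'time': 0.15, 'joint_positions': array([ 1.126,  0.343,  1.525,  0.   ,  1.275, -0.146]), 'dq': array([ 0.001, -0.002, -0.002,  0.001,  0.   ,  0.   ]), 'tau': array([  0.001, -43.147, -24.435,   0.072,   0.054,  -0.   ]), 'tool_pos': array([154.399, 501.519, 243.214]), 'tcp_rot': array([-3.141, -0.   ,  2.843]), 'contact_force': array([-0.113, -0.471,  0.543]), 'moment': array([-0.087, -0.014,  0.07 ]), 'finger_force': 0.0, 'grip_width': 91.7876882639334}
```

View pics/scene0.png

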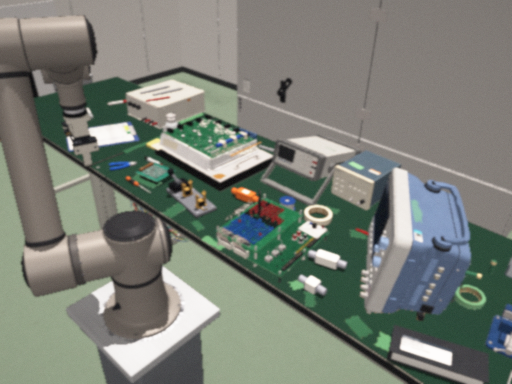

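View pics/side0.png

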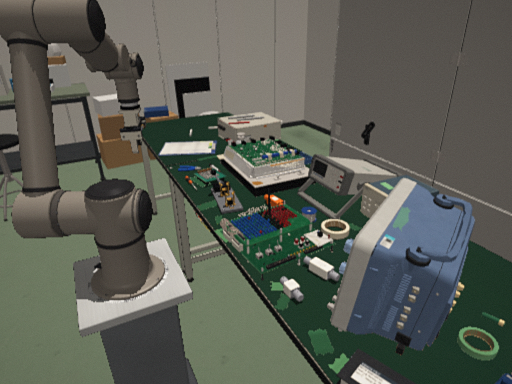

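The scene view shows white links at about (327,259) and (312,285), an orange look-alike at (245,194), and the fuse base with its clips at about (192,197). In the side view the same things are at (321,267), (291,289), (275,201) and (225,198).

```bash
python3 - <<'E'
from h import *
np.set_printoptions(precision=1,suppress=True)
s,p=load('scene0'); d,q=load('side0')
for n,a,b in [('A',(327,259),(321,267)),('B',(312,285),(291,289)),('orange',(245,194),(275,201)),('base',(192,197),(225,198))]:
    print(n,tri(ray(p,*a),ray(q,*b)),onz(p,*a,17),onz(q,*b,17))
c1=cv2.resize(s[225:305,270:377],None,fx=3.7,fy=3.7,interpolation=2)[:296,:395]
c2=cv2.resize(d[240:320,260:367],None,fx=3.7,fy=3.7,interpolation=2)[:296,:395]
c3=cv2.resize(s[160:240,150:257],None,fx=3.7,fy=3.7,interpolation=2)[:296,:395]
c4=cv2.resize(d[160:240,180:287],None,fx=3.7,fy=3.7,interpolation=2)[:296,:395]
cv2.imwrite('pics/crop.png',np.vstack([np.hstack([c1,c2]),np.hstack([c3,c4])]))
E
```

```text
A [ 520.8 -265.4   16.2] [ 518.5 -266.6   17. ] [ 521.3 -265.1   17. ]
B [ 394.7 -299.2   11.4] [ 391.  -301.5   17. ] [ 390.2 -305.8   17. ]
orange [618.9 189.8  10.6] [612.1 183.2  17. ] [612.5 178.7  17. ]
base [445.3 303.7  21.2] [455.2 313.9  17. ] [443.3 303.9  17. ]
```

View pics/crop.png

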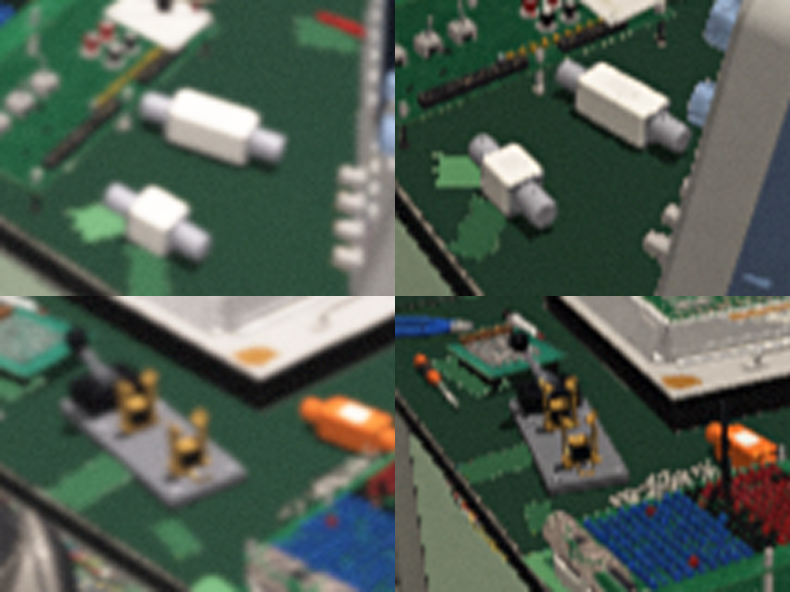

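View pics/wrist0.png

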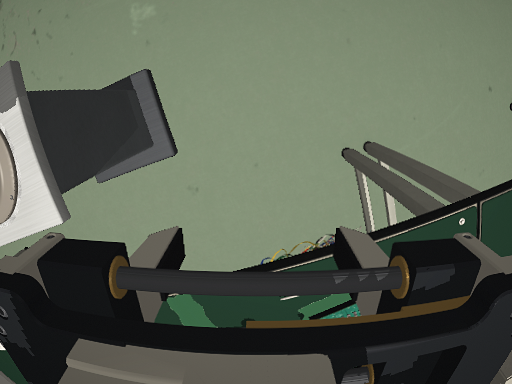

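Candidates are the long white link at scene (327,259), the short white link at (312,285) and the orange look-alike at (245,194). The one at (327,259) is white and its body is about twice as long as it is wide, so it is the long link; the crop confirms this. The base lies near (445,304), so I hover over it first.

```bash
python3 -m pendant '[[[0.9,-0.6,0.1],[0,0,0],1],[[0.9,-0.6,0.1],[0,0,0],1],[[0.9,-0.6,0.1],[0,0,0],1],[[0.9,-0.6,0.1],[0,0,0],1],[[0.9,-0.6,0.1],[0,0,0],1],[[0.9,-0.6,0.1],[0,0,0],1],[[0.9,-0.6,0.1],[0,0,0],1],[[0.9,-0.6,0.1],[0,0,0],1],[[0.9,-0.6,0.1],[0,0,0],1],[[0,0,0],[0,0,0],1]]'
python3 - <<'E'
from h import *
o=bot.get_obs(); im,p=snap('wrist','w1'); print(o['tool_pos'],o['tcp_rot'])
s,a=load('scene0')
c=[onz(a,187,193,50),onz(a,200.5,204,50)]; print(c, np.arctan2(*(c[0]-c[1])[[1,0]]))
E
```

```text
time: 0.98
tool_pos: [401.8, 336.9, 270.8]
tcp_rot: [-3.141, 0.003, 2.838]
contact_force: [-0.9, -0.8, 0.0]
grip_width: 92.1
finger_force: 0.0
[401.78563101 336.87915408 270.81736736] [-3.14139619e+00  2.51889386e-03  2.83824391e+00]
[array([428.45215702, 308.50329104,  50.        ]), array([414.75306219, 217.65973335,  50.        ])] 1.4211252984892089
```

View pics/w1.png

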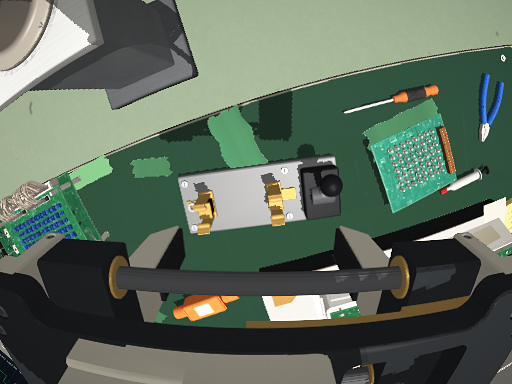

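The wrist view shows the grey plate with corners near (179,178), (334,153) and (185,236). The gold clips are at (203,210) and (280,200), the black knob at (331,183), the screwdriver at (400,97) and the orange link at (205,305). I take a second view from a shifted place.

```bash
python3 -m pendant '[[[0.3,-0.9,0],[0,0,0],1],[[0.3,-0.9,0],[0,0,0],1],[[0.3,-0.9,0],[0,0,0],1],[[0.3,-0.9,0],[0,0,0],1],[[0,0,0],[0,0,0],1],[[0,0,0],[0,0,0],1],[[0,0,0],[0,0,0],1],[[0,0,0],[0,0,0],1],[[0,0,0],[0,0,0],1],[[0,0,0],[0,0,0],1]]'
python3 - <<'E'
from h import *
np.set_printoptions(precision=1,suppress=True)
snap('wrist','w2')
for f in ['w1','w2']:
    im,p=load(f); hsv=cv2.cvtColor(im,cv2.COLOR_BGR2HSV); H,S,V=cv2.split(hsv)
    u0,v0=proj(p,[445,304,20],True); print(f,'base px',u0,v0)
    roi=np.zeros(H.shape,np.uint8); cv2.circle(roi,(int(u0),int(v0)),120,255,-1); roi[248:]=0
    gold=((H>12)&(H<28)&(S>90)&(V>60)&(roi>0)).astype(np.uint8)
    gold=cv2.morphologyEx(gold,cv2.MORPH_CLOSE,np.ones((3,3)))
    grey=((S<45)&(V>90)&(V<215)&(roi>0)).astype(np.uint8)
    blk=((V<60)&(S<120)&(roi>0)).astype(np.uint8)
    for nm,m in [('gold',gold),('grey',grey),('blk',blk)]:
        cs=[c for c in cv2.findContours(m,0,1)[0] if cv2.contourArea(c)>60]
        for c in cs:
            r=cv2.minAreaRect(c); print(nm,cv2.contourArea(c),np.round(r[0],1),np.round(r[1],1),round(r[2],1))
            if nm=='grey' and cv2.contourArea(c)>2000: print(np.array([onz(p,*pt,14,True)[:2] for pt in cv2.approxPolyDP(c,4,True)[:,0]]).tolist(), cv2.approxPolyDP(c,4,True)[:,0].tolist())
a=cv2.resize(load('w1')[0][130:260,160:360],None,fx=4,fy=4,interpolation=2)[:300*2,:800]
b=load('w2')[0]
cv2.imwrite('pics/c2.png',cv2.resize(b[110:250,220:440],None,fx=3.6,fy=3.6,interpolation=cv2.INTER_CUBIC))
E
```

```text
time: 1.87
tool_pos: [433.1, 232.6, 270.7]
tcp_rot: [3.142, -0.0, 2.844]
contact_force: [1.0, -0.3, 0.1]
grip_width: 91.9
finger_force: 0.0
w1 base px 244.94592456537245 197.55284381083882
gold 641.5 [202.4 212.6] [42.6 26.5] 78.7
gold 691.5 [282.3 202.4] [44.1 28.1] 81.9
grey 199.0 [346.6 236.2] [20.2 17.7] 18.4
grey 444.0 [159.1 240. ] [17.6 44.5] 72.5
grey 162.5 [323.  195.9] [13.4 21.5] 81.9
grey 4831.5 [243.3 197.4] [ 59.7 125.5] 82.5
[[421.1890510935524, 393.85099175618865], [389.3657226966339, 221.58580804313513], [474.45997851986846, 206.41955116487654], [477.47996208092707, 216.8880619286606], [468.27031713176063, 208.99276438231277], [459.3772056146687, 230.6718407699323], [441.8815109129988, 216.53738792033627], [426.51127904369827, 219.52433844473663], [428.04725790744885, 234.94620509749487], [406.1558992218774, 240.28281489062113], [405.53485212888074, 252.90638841458326], [425.5212120257778, 262.366037054993], [455.88120388617915, 257.4075207691717], [481.5182815061353, 236.62823380058146], [495.6096332704923, 327.07610357866014], [421.79025663650333, 333.2075540470349
[... 3801 characters left out ...]
 203.71022532988516], [318.6753845508614, 336.2864407796251], [324.87759130279267, 349.90103427829524], [318.90509555070804, 354.55394607538045], [324.7653088638796, 361.34253168943377], [318.7384562180127, 366.05083852976986], [324.74908035763195, 380.19168467982786], [319.08533995920453, 380.45986504822326], [318.5928497476215, 413.55039029968077]] [[368, 50], [326, 36], [285, 38], [239, 59], [212, 88], [308, 59], [319, 61], [321, 56], [327, 59], [329, 54], [340, 56], [339, 52], [361, 47]]
blk 382.5 [333.5 237.5] [19. 33.] 90.0
blk 749.5 [386.3 221.9] [13.7 74.3] 73.4
blk 972.5 [392.3 150.9] [51.9 53.2] 86.6
blk 167.0 [368.9 111.7] [13.6 23.1] 84.8
blk 2929.5 [243.4 107.8] [52.  92.4] 80.7
```

View pics/c2.png

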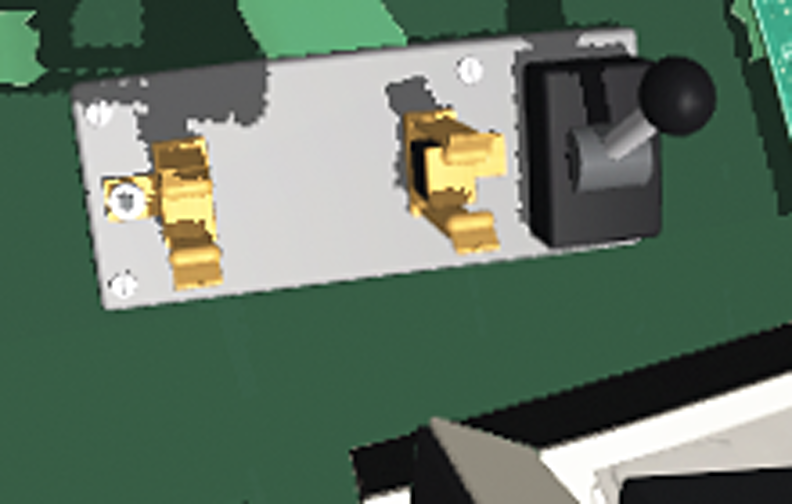

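The crop shows both clips, at about (265,170) and (345,160) in the full wrist frame, and the knob at (408,136). The plate gives base y at about 79.9° and the origin near (447,296). I check this with the clips and knob, and measure the links roughly.

```bash
python3 - <<'E'
from h import *
np.set_printoptions(precision=1,suppress=True)
ey=np.array([.176,.984]); ex=np.array([.984,-.176]); O=np.array([446.8,295.9])
P={f:load(f) for f in ['w1','w2']}
print('corner',tri(ray(P['w1'][1],178,177,True),ray(P['w2'][1],240.5,134,True)))
k=tri(ray(P['w1'][1],331,182.5,True),ray(P['w2'][1],408,136.4,True)); print('knob',k,(k[:2]-O)@ex,(k[:2]-O)@ey)
for f,(im,p) in P.items():
    H,S,V=cv2.split(cv2.cvtColor(im,cv2.COLOR_BGR2HSV))
    u0,v0=proj(p,[445,304,20],True); roi=np.zeros(H.shape,np.uint8); cv2.circle(roi,(int(u0),int(v0)),80,255,-1)
    gold=((H>12)&(H<28)&(S>90)&(V>60)&(roi>0)).astype(np.uint8)
    for c in cv2.findContours(gold,0,1)[0]:
        if cv2.contourArea(c)<200: continue
        for z in (65,75):
            w=np.array([(onz(p,*q,z,True)[:2]-O) for q in c[:,0]]); x=w@ex; y=w@ey
            i,j=x.argmin(),x.argmax(); print(f,z,'x %.1f %.1f'%(x.min(),x.max()),'y at those %.1f %.1f'%(np.mean(y[x<x.min()+3]),np.mean(y[x>x.max()-3])),c[i,0],c[j,0])
E
```

```text
corner [390.2 220.7  11.1]
knob [435.5 414.1  93. ] -31.946675414272004 114.26853538584524
w1 65 x -33.6 24.9 y at those -35.8 -49.2 [209 190] [204 234]
w1 75 x -36.6 20.3 y at those -33.5 -46.5 [209 190] [204 234]
w1 65 x -34.6 24.0 y at those 48.4 48.5 [276 181] [280 225]
w1 75 x -37.5 19.4 y at those 48.2 48.3 [276 181] [280 225]
w2 65 x -27.1 24.1 y at those -47.7 -47.5 [271 148] [269 190]
w2 75 x -28.8 21.0 y at those -47.9 -47.7 [271 148] [269 190]
w2 65 x -28.0 22.9 y at those 36.4 50.9 [341 140] [348 180]
w2 75 x -29.7 19.8 y at those 33.8 47.9 [341 140] [348 180]
```

```bash
python3 - <<'E'
from h import *
np.set_printoptions(precision=1,suppress=True)
s,p=load('scene0'); d,q=load('side0')
print('scope bottom',onz(p,368,305,0),onz(q,337,318,0),'top',tri(ray(p,398,172),ray(q,403,188)))
for f,pp,(u,v) in [('s',p,(327,259)),('d',q,(321,267))]:
    im=load('scene0' if f=='s' else 'side0')[0]; H,S,V=cv2.split(cv2.cvtColor(im,cv2.COLOR_BGR2HSV))
    m=((S<70)&(V>100)).astype(np.uint8); n,l,st,ce=cv2.connectedComponentsWithStats(m)
    k=l[v,u]; c=cv2.findContours((l==k).astype(np.uint8),0,1)[0][0]; r=cv2.minAreaRect(c); print(st[k],ce[k],r)
    b=cv2.boxPoints(r); e=sorted([(np.linalg.norm(b[0]-b[1]),(b[0]+b[1])/2,(b[2]+b[3])/2),(np.linalg.norm(b[1]-b[2]),(b[1]+b[2])/2,(b[3]+b[0])/2)],key=lambda t:t[0])[0]
    A,B=onz(pp,*e[1],17),onz(pp,*e[2],17); print(A,B,np.degrees(np.arctan2(*(B-A)[[1,0]])))
E
python3 -m pendant '[[[0.1,-0.9,0.2],[0,0,0],1],[[0.1,-0.9,0.2],[0,0,0],1],[[0.1,-0.9,0.2],[0,0,0],1],[[0.1,-0.9,0.2],[0,0,0],1],[[0.1,-0.9,0],[0,0,0],1],[[0.1,-0.9,0],[0,0,0],1],[[0.1,-0.9,0],[0,0,0],1],[[0.1,-0.9,0],[0,0,0],1],[[0.1,-0.9,0],[0,0,0],1],[[0,-0.9,0],[0,0,0],1]]'
```

```text
scope bottom [ 452.6 -457.6    0. ] [ 446.9 -439.3    0. ] top [ 719.8 -350.3  278.8]
[307 248  41  21 510] [326.9 258.1] ((326.75, 258.25), (41.42583084106445, 15.811386108398438), 18.434946060180664)
[ 503.1 -199.1   17. ] [ 538.2 -326.6   17. ] -74.6243271824155
[304 255  35  25 425] [320.6 267. ] ((320.5154113769531, 267.22308349609375), (38.07865524291992, 15.256270408630371), 29.744882583618164)
[ 502.  -201.9   17. ] [ 535.5 -324.1   17. ] -74.67577788972032
time: 2.75
tool_pos: [460.8, -39.3, 294.7]
tcp_rot: [3.141, 0.0, 2.843]
contact_force: [-0.0, 0.7, 0.2]
grip_width: 91.9
finger_force: 0.0
```

```bash
python3 -m pendant '[[[0.2,-0.8,0],[0,0,-0.93],1],[[0.2,-0.8,0],[0,0,-0.93],1],[[0.2,-0.8,0],[0,0,-0.93],1],[[0.2,-0.8,0],[0,0,-0.93],1],[[0.2,-0.8,0],[0,0,-0.93],1],[[0.2,-0.8,0],[0,0,-0.93],1],[[0.2,-0.8,0],[0,0,-0.93],1],[[0.2,-0.8,0],[0,0,-0.93],1],[[0.2,-0.8,0],[0,0,-0.93],1],[[0,0,0],[0,0,0],1]]'
python3 - <<'E'
from h import *
o=bot.get_obs(); im,p=snap('wrist','w3'); print(o['tool_pos'],o['tcp_rot'],o['joint_positions'])
print(proj(p,[520,-263,17],True))
E
```

```text
time: 3.58
tool_pos: [515.1, -257.8, 293.8]
tcp_rot: [-3.141, 0.001, 1.831]
contact_force: [-0.6, 1.3, 0.1]
grip_width: 91.3
finger_force: 0.0
[ 515.11949342 -257.79633956  293.84245481] [-3.14109126e+00  1.15898187e-03  1.83051712e+00] [-5.96439416e-01  4.05904592e-01  1.28876496e+00 -1.14711396e-03
  1.44637635e+00 -8.56017872e-01]
(np.float64(261.44494665795816), np.float64(162.35457702588724))
```

View pics/w3.png

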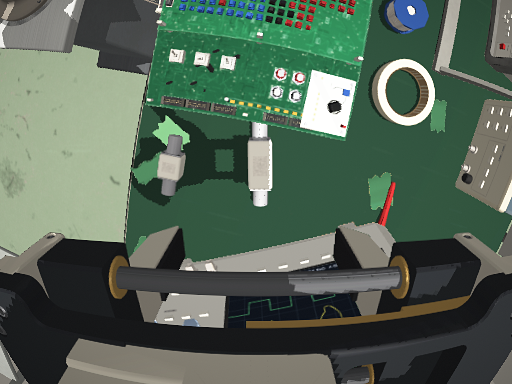

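The wrist view shows the long link at (260,163), upright in the picture, with the short one at (171,165) and the green PCB above. I descend halfway for a second view.

```bash
python3 -m pendant '[[[0,0,-0.9],[0,0,0],1],[[0,0,-0.9],[0,0,0],1],[[0,0,-0.9],[0,0,0],1],[[0,0,-0.9],[0,0,0],1],[[0,0,-0.9],[0,0,0],1],[[0,0,0],[0,0,0],1],[[0,0,0],[0,0,0],1],[[0,0,0],[0,0,0],1],[[0,0,0],[0,0,0],1],[[0,0,0],[0,0,0],1]]'
cat > m.py <<'E'
from h import *
np.set_printoptions(precision=2,suppress=True)
im,p=snap('wrist','w4'); o=bot.get_obs(); print(o['tool_pos'],o['tcp_rot'])
R=[[],[],[]]
for f in ['w3','w4']:
    im,p=load(f); u,v=map(int,proj(p,[520,-263,34],True)); g=cv2.cvtColor(im,cv2.COLOR_BGR2HSV); S,V=g[...,1],g[...,2]
    m=((S<60)&(V>110)).astype(np.uint8)
    if f=='w4': m[245:]=0
    m=cv2.morphologyEx(m,cv2.MORPH_OPEN,np.ones((3,3)))
    n,l,st,ce=cv2.connectedComponentsWithStats(m); k=l[v,u]; c=cv2.findContours((l==k).astype(np.uint8),0,1)[0][0]
    r=cv2.minAreaRect(c); b=cv2.boxPoints(r); b=b[np.argsort(b[:,1])]; t,bo=(b[0]+b[1])/2,(b[2]+b[3])/2
    print(f,(u,v),st[k],r)
    # rows: left and right edge of body on top plane
    for z in (17,34):
        A,B=onz(p,*t,z,True),onz(p,*bo,z,True); print(z,'ends mid',(A+B)[:2]/2,np.linalg.norm(A-B),np.degrees(np.arctan2(*(A-B)[[1,0]])))
    L=[];Rr=[]
    cols=(l==k); wd=cols.sum(1)
    rows=[y for y in range(384) if wd[y]>0.85*wd.max()]
    rows=rows[2:-2]
    for y in rows:
        xs=np.where(cols[y])[0]; L.append(onz(p,xs[0]-.5,y,34,True)); Rr.append(onz(p,xs[-1]+.5,y,34,True))
    L,Rr=np.array(L),np.array(Rr)
    for e in (L,Rr): 
        pf=np.polyfit(e[:,1],e[:,0],1); print('edge yaw',np.degrees(np.arctan2(1,pf[0])))
    print('body top ctr',((L+Rr)/2).mean(0),'w',np.linalg.norm(L-Rr,axis=1).mean(),'rows',rows[0],rows[-1], onz(p,256,rows[0]-2.5,34,True),onz(p,256,rows[-1]+2.5,34,True))
    xs=np.where(cols[(rows[0]+rows[-1])//2])[0]
    y=(rows[0]+rows[-1])/2; R[0].append(ray(p,xs.mean(),y,True)); R[1].append(ray(p,*t,True)); R[2].append(ray(p,*bo,True))
print('tri body mid, ends',*[tri(*r) for r in R])
E
python3 m.py
```

```text
time: 4.47
tool_pos: [515.3, -254.5, 161.7]
tcp_rot: [3.139, 0.003, 1.839]
contact_force: [-0.1, 0.1, -0.4]
grip_width: 92.0
finger_force: 0.0
[ 515.18 -254.53  161.39] [3.14 0.   1.84]
w3 (261, 164) [ 248  122   25   85 1742] ((260.0, 164.0), (84.0, 24.0), 90.0)
17 ends mid [ 519.15 -267.78] 124.70678549824166 104.96693157505028
34 ends mid [ 518.09 -264.06] 119.62622018720388 104.96693157505031
edge yaw 104.37001469752033
edge yaw 106.38603636602748
body top ctr [ 517.53 -262.41   34.  ] w 34.26907039490278 rows 142 186 [ 503.56 -230.7    34.  ] [ 521.27 -297.83   34.  ]
w4 (261, 198) [ 241  163   36   82 2667] ((258.5, 203.5), (81.0, 35.0), 90.0)
17 ends mid [ 521.19 -276.73] 89.00468514017315 105.37496813596402
34 ends mid [ 519.46 -270.56] 83.69584925977577 105.374968135964
edge yaw 105.46072465095844
edge yaw 105.51083138094862
body top ctr [ 517.03 -262.08   34.  ] w 33.20690229084964 rows 165 228 [ 506.02 -230.36   34.  ] [ 524.11 -296.85   34.  ]
tri body mid, ends [ 517.5  -263.55   28.35] [ 498.27 -193.47  206.54] [ 540.9  -348.21  -38.59]
```

```bash
python3 -m pendant '[[[0.11,-0.36,-0.5],[0,0,0],1],[[0,0,-0.8],[0,0,0],1],[[0,0,-0.8],[0,0,0],1],[[0,0,-0.8],[0,0,0],1],[[0,0,-0.8],[0,0,0],1],[[0,0,-0.5],[0,0,0],1],[[0,0,-0.4],[0,0,0],1],[[0,0,0],[0,0,0],1],[[0,0,0],[0,0,0],1],[[0,0,0],[0,0,0],1]]'
python3 -m pendant '[[[0,0,0],[0,0,0],0],[[0,0,0],[0,0,0],-0.4],[[0,0,0],[0,0,0],-1],[[0,0,0],[0,0,0],-1],[[0,0,0],[0,0,0],-1],[[0,0,0],[0,0,0],-1],[[0,0,0],[0,0,0],-1],[[0,0,0],[0,0,0],-1],[[0,0,0],[0,0,0],-1],[[0,0,0],[0,0,0],-1]]'
```

```text
time: 5.35
tool_pos: [518.6, -265.6, 23.0]
tcp_rot: [3.14, 0.002, 1.838]
contact_force: [0.2, 0.2, 0.4]
grip_width: 92.3
finger_force: 0.0
time: 6.18
tool_pos: [517.8, -265.0, 21.7]
tcp_rot: [3.142, -0.0, 1.838]
contact_force: [-0.5, -0.3, 0.2]
grip_width: 33.9
finger_force: 30.0
```

```bash
python3 -m pendant '[[[0,0,0.2],[0,0,0],-1],[[0,0,0.5],[0,0,0],-1],[[0,0,0.8],[0,0,0],-1],[[0,0,0.8],[0,0,0],-1],[[0,0,0.8],[0,0,0],-1],[[0,0,0.8],[0,0,0],-1],[[0,0,0.8],[0,0,0],-1],[[0,0.2,0.8],[0,0,0],-1],[[0,0.4,0.5],[0,0,0],-1],[[-0.1,0.5,0.3],[0,0,0],-1]]'
python3 -m pendant '[[[-0.1,0.7,0],[0,0,-0.37],-1],[[-0.1,0.8,0],[0,0,-0.37],-1],[[-0.1,0.8,0],[0,0,-0.37],-1],[[-0.1,0.8,0],[0,0,-0.37],-1],[[-0.1,0.8,0],[0,0,-0.37],-1],[[-0.1,0.8,0],[0,0,-0.37],-1],[[-0.1,0.8,0],[0,0,-0.37],-1],[[-0.1,0.8,0],[0,0,-0.37],-1],[[-0.1,0.8,0],[0,0,-0.37],-1],[[-0.1,0.8,0],[0,0,-0.37],-1]]'
python3 -m pendant '[[[-0.1,0.8,0],[0,0,0],-1],[[-0.1,0.8,0],[0,0,0],-1],[[-0.1,0.8,0],[0,0,0],-1],[[-0.1,0.8,0],[0,0,0],-1],[[-0.1,0.8,0],[0,0,0],-1],[[-0.1,0.8,0],[0,0,0],-1],[[-0.1,0.8,0],[0,0,0],-1],[[-0.1,0.8,0],[0,0,0],-1],[[-0.1,0.8,0],[0,0,0],-1],[[-0.1,0.5,0],[0,0,0],-1]]'
```

```text
time: 7.02
tool_pos: [515.4, -232.4, 213.1]
tcp_rot: [3.139, 0.003, 1.837]
contact_force: [1.1, 0.3, -0.8]
grip_width: 33.6
finger_force: 30.0
time: 7.85
tool_pos: [483.5, 6.7, 210.3]
tcp_rot: [-3.14, 0.0, 1.392]
contact_force: [-0.1, -0.1, -1.0]
grip_width: 33.9
finger_force: 30.0
time: 8.68
tool_pos: [453.2, 238.1, 210.2]
tcp_rot: [-3.14, 0.0, 1.396]
contact_force: [-0.5, -0.3, -1.7]
grip_width: 33.6
finger_force: 30.0
```

```bash
python3 -m pendant '[[[-0.1,0.8,0],[0,0,0],-1],[[-0.1,0.6,-0.4],[0,0,0],-1],[[0,0.3,-0.5],[0,0,0],-1],[[0,0.1,-0.5],[0,0,0],-1],[[0,0,-0.4],[0,0,0],-1],[[0,0,0],[0,0,0],-1],[[0,0,0],[0,0,0],-1],[[0,0,0],[0,0,0],-1],[[0,0,0],[0,0,0],-1],[[0,0,0],[0,0,0],-1]]'
python3 - <<'E'
from h import *
o=bot.get_obs(); im,p=snap('wrist','w5'); snap('scene','s5'); snap('side','d5'); print(o['tool_pos'],o['tcp_rot'])
a=cv2.resize(load('s5')[0][160:230,160:240],(400,350),interpolation=2); b=cv2.resize(load('d5')[0][150:220,190:270],(400,350),interpolation=2)
cv2.imwrite('pics/v5.png',np.vstack([np.hstack([a,b])[50:],np.hstack([cv2.resize(im,(400,300)),np.zeros((300,400,3),np.uint8)])]))
E
```

```text
time: 9.52
tool_pos: [449.2, 290.0, 157.7]
tcp_rot: [3.14, -0.001, 1.394]
contact_force: [-0.4, -0.1, -1.5]
grip_width: 33.5
finger_force: 30.0
[449.20329205 289.97733378 157.65183432] [ 3.14018611e+00 -9.05969137e-04  1.39407121e+00]
```

View pics/v5.png

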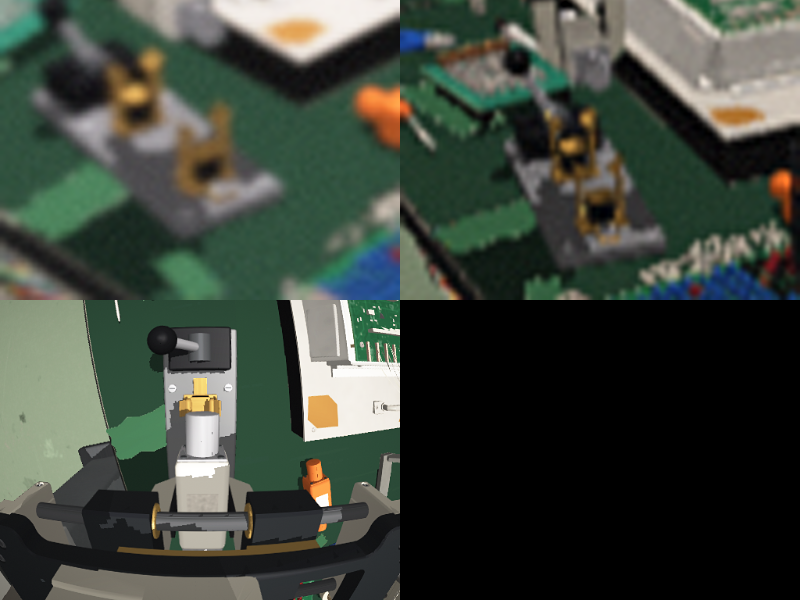

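The wrist part of the picture shows the held link in line with the base, with clip b just ahead of the ferrule at about (256,515) in full wrist pixels. I work out the lateral and lengthwise offsets from this view.

```bash
python3 - <<'E'
from h import *
im,p=load('w5'); hsv=cv2.cvtColor(im,cv2.COLOR_BGR2HSV); H,S,V=cv2.split(hsv)
O=np.array([446.9,296.5]); a=np.radians(79.85); ey=np.array([np.cos(a),np.sin(a)]); ex=np.array([ey[1],-ey[0]])
def loc(u,v,z): w=onz(p,u,v,z,True)[:2]-O; return np.round([w@ex,w@ey],1)
print('tcp',(np.array([449.2,290.0])-O)@ex,(np.array([449.2,290])-O)@ey)
gold=((H>12)&(H<28)&(S>90)&(V>60)).astype(np.uint8); gold[:80]=0; gold[160:]=0; gold[:,:200]=0; gold[:,320:]=0
ys,xs=np.where(gold)
for y in range(ys.min(),ys.max()+1,3): r=xs[ys==y]; print('gold',y,r.min(),r.max(),loc(r.min()-.5,y,75),loc(r.max()+.5,y,75)) if len(r) else 0
white=(S<60)&(V>120)
for y in range(130,230,8):
    r=np.where(white[y,215:305])[0]+215
    r=r[np.abs(r-258)<40]
    if len(r): print('wh',y,r.min(),r.max(),'z151',loc(r.min()-.5,y,151),loc(r.max()+.5,y,151),'z168',loc(r.min()-.5,y,168),loc(r.max()+.5,y,168))
for y in (60,90,110,130,160): print('row',y,[(x,S[y,x],V[y,x]) for x in list(range(206,218,2))+list(range(294,308,2))])
E
```

```text
tcp 3.409472170203533 -5.992954156391292
gold 100 248 263 [-5.7 77.3] [ 6.2 77.2]
gold 103 247 264 [-6.4 75. ] [ 6.9 75. ]
gold 106 248 264 [-5.7 72.8] [ 6.9 72.7]
gold 109 248 264 [-5.7 70.5] [ 6.9 70.5]
gold 112 248 264 [-5.7 68.2] [ 6.9 68.2]
gold 115 248 264 [-5.7 66. ] [ 6.9 66. ]
gold 118 248 264 [-5.7 63.7] [ 7.  63.7]
gold 121 236 277 [-14.7  61.5] [16.7 61.5]
gold 124 235 277 [-15.5  59.3] [16.7 59.3]
gold 127 235 277 [-15.5  57. ] [16.7 57. ]
gold 130 229 282 [-20.1  54.8] [20.5 54.7]
gold 133 229 282 [-20.1  52.5] [20.6 52.5]
gold 136 229 282 [-20.1  50.2] [20.6 50.2]
gold 139 229 282 [-20.2  47.9] [20.6 47.9]
gold 142 230 282 [-19.5  45.6] [20.7 45.6]
gold 145 230 282 [-19.5  43.3] [20.7 43.3]
gold 148 230 282 [-19.6  41. ] [20.7 41. ]
wh 130 219 297 z151 [-17.4  62.7] [21.8 62.7] z168 [-15.2  64.4] [19.6 64.4]
wh 138 219 297 z151 [-17.5  58.6] [21.9 58.6] z168 [-15.2  60.8] [19.7 60.9]
wh 146 239 297 z151 [-7.6 54.5] [22.  54.6] z168 [-6.4 57.2] [19.8 57.3]
wh 154 238 297 z151 [-8.1 50.4] [22.2 50.5] z168 [-6.9 53.5] [19.9 53.6]
wh 162 219 297 z151 [-17.9  46.3] [22.3 46
[... 2273 characters left out ...]
 np.uint8(194)), (296, np.uint8(1), np.uint8(195)), (298, np.uint8(3), np.uint8(196)), (300, np.uint8(3), np.uint8(193)), (302, np.uint8(11), np.uint8(94)), (304, np.uint8(108), np.uint8(78)), (306, np.uint8(103), np.uint8(79))]
row 160 [(206, np.uint8(109), np.uint8(136)), (208, np.uint8(108), np.uint8(137)), (210, np.uint8(111), np.uint8(138)), (212, np.uint8(5), np.uint8(104)), (214, np.uint8(3), np.uint8(172)), (216, np.uint8(1), np.uint8(174)), (294, np.uint8(1), np.uint8(188)), (296, np.uint8(1), np.uint8(189)), (298, np.uint8(4), np.uint8(192)), (300, np.uint8(3), np.uint8(175)), (302, np.uint8(41), np.uint8(99)), (304, np.uint8(103), np.uint8(79)), (306, np.uint8(103), np.uint8(79))]
```

Link centre relative to the seat is about +2.3 mm in x and −6.2 mm in y, so I correct by (−1.2, +6.5) mm and lower it to just above the lips.

```bash
python3 -m pendant '[[[-0.04,0.22,0],[0,0,0],-1],[[0,0,-0.3],[0,0,0],-1],[[0,0,-0.5],[0,0,0],-1],[[0,0,-0.5],[0,0,0],-1],[[0,0,-0.5],[0,0,0],-1],[[0,0,-0.3],[0,0,0],-1],[[0,0,-0.1],[0,0,0],-1],[[0,0,0],[0,0,0],-1],[[0,0,0],[0,0,0],-1],[[0,0,0],[0,0,0],-1]]'
python3 - <<'E'
from h import *
im,p=snap('wrist','w6'); o=bot.get_obs(); print(o['tool_pos'],o['tcp_rot'],o['contact_force'])
O=np.array([446.9,296.5]); a=np.radians(79.85); ey=np.array([np.cos(a),np.sin(a)]); ex=np.array([ey[1],-ey[0]])
print((o['tool_pos'][:2]-O)@ex,(o['tool_pos'][:2]-O)@ey)
cv2.imwrite('pics/v6.png',cv2.resize(im[60:260,130:390],None,fx=3,fy=3,interpolation=2))
E
```

```text
time: 10.5
tool_pos: [448.2, 296.9, 91.5]
tcp_rot: [3.14, -0.001, 1.394]
contact_force: [0.2, -0.0, -1.9]
grip_width: 33.7
finger_force: 30.0
[448.12181062 296.82004993  91.52662564] [ 3.14020649e+00 -9.32435039e-04  1.39442736e+00] [ 0.34585349 -0.59382965 -1.96524989]
1.1462879495490095 0.5303556309506212
```

View pics/v6.png

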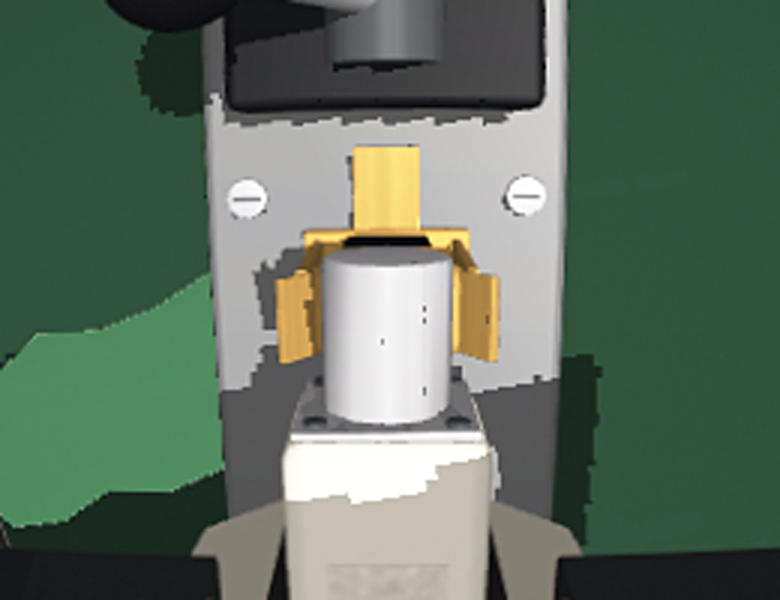

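The enlarged view shows the ferrule (324–452 px) centred between the flared leaves (277–498 px). I press down.

```bash
python3 -m pendant '[[[0,0,-0.2],[0,0,0],-1],[[0,0,-0.2],[0,0,0],-1],[[0,0,-0.1],[0,0,0],-1],[[0,0,-0.1],[0,0,0],-1],[[0,0,-0.1],[0,0,0],-1],[[0,0,-0.1],[0,0,0],-1],[[0,0,-0.07],[0,0,0],-1],[[0,0,-0.07],[0,0,0],-1],[[0,0,0],[0,0,0],-1],[[0,0,0],[0,0,0],-1]]'
```

```text
time: 11.38
tool_pos: [447.9, 296.5, 62.0]
tcp_rot: [3.141, -0.0, 1.394]
contact_force: [4.9, 1.4, -5.7]
grip_width: 34.1
finger_force: 30.0
```

```bash
python3 -m pendant '[[[0,0,-0.05],[0,0,0],-1],[[0,0,-0.05],[0,0,0],-1],[[0,0,-0.05],[0,0,0],-1],[[0,0,0],[0,0,0],-1],[[0,0,0],[0,0,0],-1],[[0,0,0],[0,0,0],-1],[[0,0,0],[0,0,0],-1],[[0,0,0],[0,0,0],-1],[[0,0,0],[0,0,0],-1],[[0,0,0],[0,0,0],-1]]'
```

```text
time: 12.22
tool_pos: [447.8, 296.5, 59.5]
tcp_rot: [3.141, -0.0, 1.394]
contact_force: [-0.5, -2.8, 11.9]
grip_width: 33.7
finger_force: 30.0
```

```bash
python3 -m pendant '[[[0,0,-0.05],[0,0,0],-1],[[0,0,0],[0,0,0],-1],[[0,0,0],[0,0,0],-1],[[0,0,0],[0,0,0],-1],[[0,0,0.08],[0,0,0],-1],[[0,0,0],[0,0,0],-0.5],[[0,0,0],[0,0,0],-0.3],[[0,0,0],[0,0,0],-0.1],[[0,0,0],[0,0,0],-0.1],[[0,0,0],[0,0,0],-0.1]]'
```

```text
time: 13.05
tool_pos: [447.0, 296.5, 58.4]
tcp_rot: [-3.14, 0.001, 1.394]
contact_force: [-0.1, 0.5, -0.2]
grip_width: 41.0
finger_force: 0.0
```

```bash
python3 -m pendant '[[[0,0,0],[0,0,0],0.2],[[0,0,0],[0,0,0],0.2],[[0,0,0.4],[0,0,0],0.2],[[0,0,0.8],[0,0,0],0.2],[[0,0,0.8],[0,0,0],0.2],[[0,0,0.8],[0,0,0],0.2],[[0,0,0.8],[0,0,0],0.2],[[0,0,0.6],[0,0,0],0.2],[[0,0,0],[0,0,0],0.2],[[0,0,0],[0,0,0],0.2]]'
python3 - <<'E'
from h import *
o=bot.get_obs(); im,p=snap('wrist','w7'); snap('scene','s7'); snap('side','d7'); print(o['tool_pos'],o['tcp_rot'])
a=cv2.resize(load('s7')[0][160:230,150:240],(400,311),interpolation=2); b=cv2.resize(load('d7')[0][150:220,180:270],(400,311),interpolation=2)
cv2.imwrite('pics/v7.png',np.vstack([np.hstack([a,b])[22:],np.hstack([cv2.resize(im,(400,300)),cv2.resize(im[90:270,140:380],(400,300))])]))
E
```

```text
time: 13.88
tool_pos: [447.8, 296.7, 185.5]
tcp_rot: [3.14, -0.001, 1.394]
contact_force: [-0.3, 0.5, -0.4]
grip_width: 54.8
finger_force: 0.0
[447.83248223 296.71489199 185.46825001] [ 3.14017681e+00 -9.99681955e-04  1.39442478e+00]
```

View pics/v7.png

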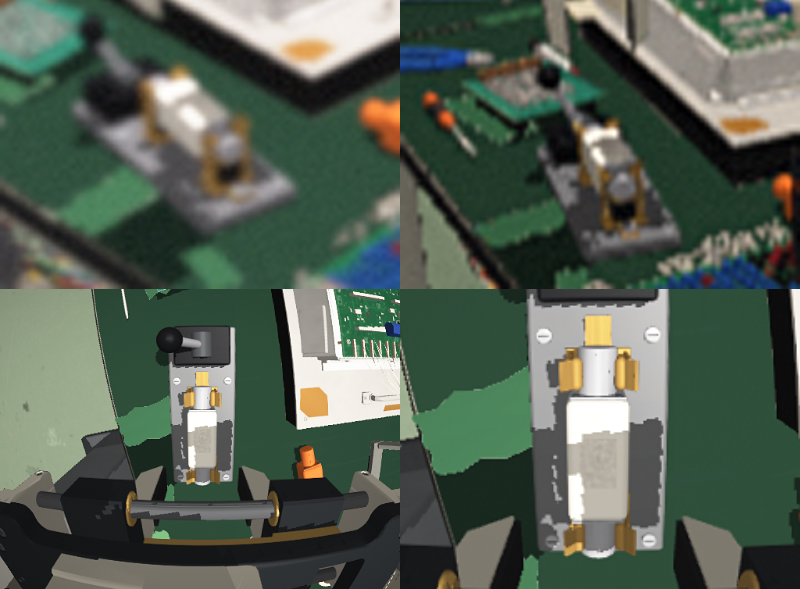

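Both ferrules sit down between the leaves with the link level and centred: clip tops are at (595,370) and (600,538) in the lower-right crop. Next I go to the robot side of the knob with the gripper shut.

```bash
python3 -m pendant '[[[-0.4,0.8,0],[0,0,0],0],[[-0.4,0.8,0],[0,0,0],-1],[[-0.4,0.8,0],[0,0,0],-1],[[-0.4,0.8,0],[0,0,0],-1],[[-0.4,0.8,0],[0,0,0],-1],[[0,0.13,0],[0,0,0],-1],[[0,0,-0.3],[0,0,0],-1],[[0,0,-0.3],[0,0,0],-1],[[0,0,0],[0,0,0],-1],[[0,0,0],[0,0,0],-1]]'
python3 - <<'E'
from h import *
im,p=snap('wrist','w8'); o=bot.get_obs(); print(o['tool_pos'],o['grip_width'])
O=np.array([446.9,296.5]); a=np.radians(79.85); ey=np.array([np.cos(a),np.sin(a)]); ex=np.array([ey[1],-ey[0]])
print((o['tool_pos'][:2]-O)@ex,(o['tool_pos'][:2]-O)@ey)
cv2.imwrite('pics/w8.png',im)
E
```

```text
time: 14.87
tool_pos: [387.7, 419.0, 165.5]
tcp_rot: [-3.14, 0.003, 1.393]
contact_force: [-0.2, -0.4, 1.0]
grip_width: 0.6
finger_force: 0.0
[388.03282257 419.33674425 166.23612892] 0.5211346819912481
-79.59289605589751 110.54040535072446
```

View pics/w8.png

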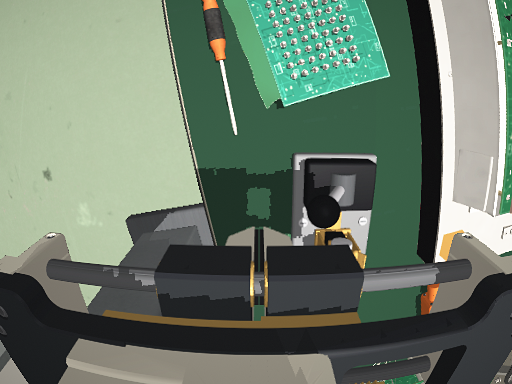

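That was the 11th picture I viewed, one more than the 10 allowed, so I view no more and check numerically. The fingers are clear of the knob at (323,210), on the robot side. I descend and push along base +x.

```bash
python3 -m pendant '[[[0,0.04,-0.5],[0,0,0],-1],[[0,0,-0.6],[0,0,0],-1],[[0,0,-0.6],[0,0,0],-1],[[0,0,-0.4],[0,0,0],-1],[[0,0,-0.2],[0,0,0],-1],[[0,0,0],[0,0,0],-1],[[0.2,-0.04,0],[0,0,0],-1],[[0.2,-0.04,0],[0,0,0],-1],[[0.2,-0.04,0],[0,0,0],-1],[[0,0,0],[0,0,0],-1]]'
python3 -m pendant '[[[0.2,-0.03,0],[0,0,0],-1],[[0.2,-0.04,0],[0,0,0],-1],[[0.2,-0.03,0],[0,0,0],-1],[[0.2,-0.04,0],[0,0,0],-1],[[0.2,-0.03,0],[0,0,0],-1],[[0.2,-0.04,0],[0,0,0],-1],[[0.2,-0.03,0],[0,0,0],-1],[[0.2,-0.04,0],[0,0,0],-1],[[0.2,-0.03,0],[0,0,0],-1],[[0,0,0],[0,0,0],-1]]'
```

```text
time: 15.75
tool_pos: [407.5, 418.1, 98.9]
tcp_rot: [3.14, -0.002, 1.393]
contact_force: [0.1, -0.2, -0.6]
grip_width: 0.4
finger_force: 0.0
time: 16.58
tool_pos: [461.0, 408.4, 97.7]
tcp_rot: [3.141, -0.0, 1.394]
contact_force: [-0.9, 0.3, -0.4]
grip_width: 0.5
finger_force: 0.0
```

```bash
python3 -m pendant '[[[0.06,-0.01,0],[0,0,0],-1],[[0.06,-0.01,0],[0,0,0],-1],[[0.06,-0.01,0],[0,0,0],-1],[[0.06,-0.01,0],[0,0,0],-1],[[0,0,0],[0,0,0],-1],[[0,0,0],[0,0,0],-1],[[0,0,0],[0,0,0],-1],[[0,0,0],[0,0,0],-1],[[0,0,0],[0,0,0],-1],[[0,0,0],[0,0,0],-1]]'
```

```text
time: 17.42
tool_pos: [466.9, 407.6, 98.0]
tcp_rot: [3.141, -0.0, 1.394]
contact_force: [-0.6, -1.5, 1.4]
grip_width: 0.4
finger_force: 0.0
```

```bash
python3 -m pendant '[[[0.05,-0.01,0],[0,0,0],-1],[[0.05,-0.01,0],[0,0,0],-1],[[0.05,-0.01,0],[0,0,0],-1],[[0,0,0],[0,0,0],-1],[[0,0,0],[0,0,0],-1],[[0,0,0],[0,0,0],-1],[[0,0,0],[0,0,0],-1],[[0,0,0],[0,0,0],-1],[[0,0,0],[0,0,0],-1],[[0,0,0],[0,0,0],-1]]'
```

```text
time: 18.25
tool_pos: [471.0, 406.6, 97.8]
tcp_rot: [-3.141, 0.0, 1.394]
contact_force: [-4.0, 1.5, -0.3]
grip_width: 0.0
finger_force: 2.3
```

```bash
python3 -m pendant '[[[0.05,-0.01,0],[0,0,0],-1],[[0.05,-0.01,0],[0,0,0],-1],[[0,0,0],[0,0,0],-1],[[0,0,0],[0,0,0],-1],[[0,0,0],[0,0,0],-1],[[0,0,0],[0,0,0],-1],[[0,0,0],[0,0,0],-1],[[0,0,0],[0,0,0],-1],[[0,0,0],[0,0,0],-1],[[0,0,0],[0,0,0],-1]]'
```

```text
time: 19.08
tool_pos: [471.4, 406.6, 97.7]
tcp_rot: [-3.136, 0.001, 1.395]
contact_force: [-14.0, 2.5, 3.6]
grip_width: 0.6
finger_force: 7.1
```

The lever is against its stop. I back off, rise clear and check numerically.

```bash
python3 -m pendant '[[[-0.2,0.03,0],[0,0,0],-1],[[-0.5,0.09,0],[0,0,0],-1],[[-0.7,0.12,0],[0,0,0],-1],[[-0.7,0.12,0],[0,0,0],-1],[[-0.3,0.05,0.5],[0,0,0],-1],[[0,0,0.8],[0,0,0],-1],[[0,0,0.8],[0,0,0],-1],[[0,0,0.8],[0,0,0],-1],[[0,0,0.4],[0,0,0],-1],[[0,0,0],[0,0,0],-1]]'
python3 - <<'E'
from h import *
np.set_printoptions(precision=1,suppress=True)
o=bot.get_obs(); im,p=snap('wrist','w9'); print(o['tool_pos'],o['contact_force'])
O=np.array([446.9,296.5]); a=np.radians(79.85); ey=np.array([np.cos(a),np.sin(a)]); ex=np.array([ey[1],-ey[0]])
for t in (-.5,.35,.5):
    k=np.array([*(O+112*ey+70*np.sin(t)*ex),36+70*np.cos(t)]); u,v=map(int,proj(p,k,True)); r=[im[max(0,v+j):v+j+2,u+i:u+i+2].mean() for i,j in [(0,0),(-12,0),(0,-12),(12,0),(0,12)]]; print(t,(u,v),np.round(r))
V=im.max(2); u,v=map(int,proj(p,[*(O+112*ey+33*ex),97],True))
m=(V<45).astype(np.uint8); n,l,st,ce=cv2.connectedComponentsWithStats(m); print('comp',l[v,u],st[l[v,u]])
w=[x for x in range(u-60,u+60) if V[v,x]<45]; print('dark cols on row',v,w[:1],w[-1:],len(w), [ (onz(p,x,v,97,True)[:2]-O)@ex for x in (w[0],w[-1])])
# bystanders & link before/after in fixed views
for c in ('scene','side'):
    im2,_=snap(c,c+'9'); d=cv2.absdiff(im2,load(c+'0')[0]).max(2); pp=_
    for nm,X in [('short',[393,-300,17]),('long old',[519,-265,17]),('seat',[*O,55]),('reel px?',[620,60,20]),('driver',onz(load('w1')[1],410,95,5,True))]:
        u,v=map(int,proj(pp,X)); print(c,nm,(u,v),'meandiff',d[v-10:v+10,u-10:u+10].mean())
# link body top from s7 vs now
d=cv2.absdiff(cv2.imread('pics/scene9.png'),cv2.imread('pics/s7.png')).max(2); u,v=map(int,proj(load('scene0')[1],[*O,70])); print('link change since seating',d[v-6:v+6,u-6:u+6].mean())
E
```

```text
time: 19.92
tool_pos: [404.6, 419.4, 200.8]
tcp_rot: [3.135, -0.006, 1.394]
contact_force: [-0.5, -0.5, 0.4]
grip_width: 0.2
finger_force: 0.0
[404.6 419.4 200.8] [-0.5 -0.5  0.4]
-0.5 (292, 199) [ 20.  93.  21.  47. 199.]
0.35 (356, 201) [ 23. 121.  15.  76.  73.]
0.5 (365, 199) [52. 19. 23. 34. 26.]
comp 92 [351 185  28  29 547]
dark cols on row 199 [313] [409] 49 [np.float64(-15.493346478176845), np.float64(80.58479521181489)]
scene short (311, 284) meandiff 3.865
scene long old (326, 258) meandiff 133.1275
scene seat (192, 191) meandiff 80.52
scene reel px? (270, 205) meandiff 4.045
scene driver (133, 182) meandiff 4.12
side short (290, 287) meandiff 2.8025
side long old (320, 267) meandiff 123.32
side seat (225, 190) meandiff 53.6575
side reel px? (291, 212) meandiff 2.97
side driver (188, 180) meandiff 3.055
link change since seating 30.77777777777778
```

The knob's blob centre (365,199.5) matches the predicted fully-on position (365,199), and the bystanders are unchanged. One last check of the link's outline before I hand in.

```bash
python3 - <<'E'
from h import *
for c,f in (('scene','s7'),('side','d7')):
    p=load(c+'0')[1]; u,v=map(int,proj(p,[446.9,296.5,60]))
    a,b=[cv2.Canny(cv2.cvtColor(cv2.imread(f'pics/{n}.png'),6)[v-22:v+22,u-22:u+22],60,150).astype(np.float32) for n in (f,c+'9')]
    print(c,cv2.phaseCorrelate(a,b))
print(bot.get_obs()['contact_force'])
E
```

```text
scene ((-0.001329525179475155, 0.6708131638367334), 0.46558743559283977)
side ((0.24526593717440193, 0.4626432069361499), 0.7444109514024523)
[-0.45248156  0.46285666  0.31291836]
```

```bash
python3 -c "
from plant import bot
print(bot.close_job())"
```

```text
the job is handed in; nothing more can be done
None
```

I fitted the long link in both clips, released it, swung the isolator fully on and handed the job in; the short link, screwdriver and reel look unmoved, no verdict came back, and I viewed 11 pictures against the limit of 10.

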